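Empty the swing burner and hold its cover over the screw holes

ROBOT

A 6-joint arm with a two-finger parallel gripper is mounted at the origin on the work surface. World frame = base frame: x ahead of the robot, y to its left, z up, the work surface at z = 0. Lengths are in mm, angles in degrees, forces in N, time in s.
With the tool pointing down it reaches from about 350 to 850 mm from the base axis. Payload 8.1 kg.
Tool frame: the origin (TCP) lies between the finger pads; the fingertips stand 22 mm ahead of it and the grasp point (between the pads) lies 3 mm ahead of it; z points along the fingers, y is the line along which they close (so a half turn about z gives the same grasp; the last joint's range is limited). The gripper opens to 85 mm and grips with 20 to 120 N. Pads are 22 mm wide; open, the fingers measure 114 mm over their backs; the gripper's body (76 mm by 85 mm) begins 54 mm behind the grasp point. The pads swing forward as they close: fully open they stand 13 mm farther back than shut.
Start: joints at [-78.002, 7.471, 85.268, -0, 87.261, -4.893], TCP at [174.349, -574.115, 253.292] pointing down, gripper open.
Joint ranges: [-169.43, 169.43], [-51.17, 129.36], [1.28, 143.12], [-76.62, 256.62], [0, 156.53], [-152.29, 152.29]. Speed limits (degrees/s): [136.94, 136.94, 159.86, 180, 180, 180].

INTERFACE

Orientations are given as [roll, pitch, yaw] about the fixed x, y, z axes, in that order (R = Rz(yaw) Ry(pitch) Rx(roll)).
In Python, from bench import r, vision gives the robot as it stands.
- The arm moves only by the tool step_arm, never from a script. Its argument "targets" is a list that holds one entry, the list of rows, each a list of 6 numbers: the shift along the world's x, y, z in mm, then the turn, a rotation vector about the world's x, y, z in rad. In form: [[[x, y, z, rx, ry, rz], ...]]. A call has 1 to 12 rows; each row is the pose to reach, as a shift and turn from the pose commanded when the call began; what a row does not reach only later rows make up. A row lasts 1/12 s, in which the tool goes at most 41.7 mm and 7.16 degrees, less where a joint would pass 70% of its speed; a pose out of reach is approached as far as the arm can. A call with a gripper value outside its range is refused whole. "fingers" is the gripper's target within -1 to 1 (shut at 1, half-way at 0, fully open at -1), set as the call begins (left out, the last holds). The fingers move at their own pace and stop on an object; "newtons" is the grip in N (left out, the last holds). Time passes only in rows, so rows that repeat a pose let the fingers close. It gives the time, the measured TCP pose, the force, the opening and the grip force at its end, in the units of the state.
- r.sense(): the state, without advancing time (a new reading comes with each control period).
- vision.snapshot(name): name is "scene" or "side" or "wrist"; returns a dict with "img" (400x640x3 uint8, blue, green, red), "mtx" (3x3 intrinsics, pixels), "eye" and "attitude" of the camera in the world. Camera axes: x right, y up, looking along -z (the intrinsics and any distortion apply to the point x, -y, -z); pixel columns grow to the right and rows downward; lengths in mm; the calibration is good to about 2 mm. A picture is of the moment at which its call begins. There is no depth.
- r.hand_in(): hands the job in; it is judged then, once.
The state is a dict: "time": time; "joint_pos": joint angles; "qd": joint speeds; "joint_efforts": joint torques, N m; "tool_pos": TCP position; "tcp_rot": TCP orientation; "ft_force": force on the tool from outside, world axes, zero at the start; "wrist_torque": the same for the moment, N m; "finger_gap": finger opening in mm; "grip_force": force on a finger pad.
Only numpy, scipy, OpenCV 4.12 (cv2) and the standard library are available. Lean on these libraries where they do the work, as an engineer would, in place of code of your own. Each camera call takes 0.05 s, during which the arm holds its last target. There are 200 camera calls.

TASK

Tip the brass burner pot over by its wooden grip until all four charcoal lumps have dropped into the ash pan under it, then swing the pot back fully upright. Then pick up the brass cover plate by its grip bar and hold it level over the pot's flange, hovering about two centimetres above it without touching, with its four screw holes lined up over the four threaded holes, and finish while still holding it there so that a helper can put in the screws. Leave the other things on the table where they are.

Things in the scene. Friction and masses are not known exactly. Their poses are not given: they have to be found in the camera images.
- burner: Swing burner, fixed. Origin: on the table under the middle of its pot. x points the way the pot tips, y along the pivot, z up. Dark steel base and two fork posts (24 x 10 mm, at y = +-100 mm, tops 177 mm above the table). The pot's pivot is at x = 0, y = 0, 165 mm above the table.
- pan (a point): Centre of the floor of the grey open ash pan, 250 (x) x 170 mm (y), 4 mm walls, fixed on the burner's base with the burner's axes. From the burner's origin it reaches x = -80 to +170 mm, y = -85 to +85 mm; floor 16 mm, rim 57 mm above the table.
- pot (a joint): Tilt of the brass pot about the burner's y: 0 = upright at its stop, grows as its mouth tips to the burner's +x, 2.4 rad = upside down at the other stop (at 2.3 the lumps slide out by themselves). Stiff hinge (0.35 N m): it stays where it is left. Bowl 96 mm wide, 66 mm deep, with a rectangular flange 120 (x) x 140 mm (y), 6 mm thick, round its mouth.
- pot_grip (a point): Centre of the pot's wooden grip: a roller 24 mm in diameter, 36 mm long along the burner's y, on a 10 mm lever; pinch it from above across its ends. Upright it is 125 mm from the pivot towards burner -x and 10 mm above it (175 mm above the table); as the pot tips it swings up, over the top and down on the +x side on a 125 mm circle about the pivot. Axes: the pot's.
- flange (a point): Centre of the top face of the pot's flange, 30 mm above the pivot (195 mm above the table) when upright; axes are the pot's (the burner's when upright). Four threaded holes, black dots 6 mm across in 12 mm steel inserts, at x = +-45 mm, y = +-55 mm from this point.
- pot_hole_a (a point): Threaded hole at x = +45, y = +55 mm on the flange's top face.
- pot_hole_b (a point): Threaded hole at x = -45, y = -55 mm on the flange's top face.
- cover: Brass cover plate, 120 mm (x) by 140 mm (y) by 6 mm, about 0.35 kg, lying flat on the table with its grip up; origin at the centre of its underside, z up. Four screw holes 16 mm across at x = +-45 mm, y = +-55 mm. Turned half round about z it fits as well.
- cover_grip (a point): Centre of the cover's dark wooden grip bar, where to grasp: 34 mm above the plate's underside. The bar is 16 mm thick (plate's x), 44 mm long (plate's y), and stands from the plate's top face (6 mm) to 56 mm above the underside. Its axes are the plate's.
- cover_hole_a (a point): Cover's screw hole at x = +45, y = +55 mm from the plate's centre, at the underside.
- cover_hole_b (a point): Cover's screw hole at x = -45, y = -55 mm from the plate's centre, at the underside.
- lump0_c (a point): Centre of a black six-sided charcoal lump, 26 mm across, 20 mm thick, 15 g; all four start on the pot's floor.
- lump1_c (a point): Centre of a black six-sided charcoal lump, 26 mm across, 20 mm thick, 15 g; all four start on the pot's floor.
- lump2_c (a point): Centre of a black six-sided charcoal lump, 26 mm across, 20 mm thick, 15 g; all four start on the pot's floor.
- lump3_c (a point): Centre of a black six-sided charcoal lump, 26 mm across, 20 mm thick, 15 g; all four start on the pot's floor.
- tea_bottle_c (a point): Bystander: amber tea bottle, 60 mm across, 190 mm tall; point at its centre.
- offering_bowl_c (a point): Bystander: empty brass bowl, 110 mm across, 60 mm tall; point at its centre.
- candle_c (a point): Bystander: red candle, 64 mm across, 80 mm tall; point at its centre.
- screwdriver_grip (a point): Bystander: screwdriver lying on the table; point on its handle.
- snack_jar_c (a point): Bystander: glass jar with green cap, 76 mm across, 100 mm tall; point at its centre.
Not all that is in view belongs to the job. Leave any pink or purple look-alike of the cover alone.

How it is judged (in metres and radians):
On the way, in this order (a step that is already met when the one before it is completed fails the run):
1. the pot is tipped over and all four charcoal lumps are in the ash pan (x of lump0_c in the frame of burner between -0.082 and 0.172 m and y of lump0_c in the frame of burner between -0.087 and 0.087 m and z of lump0_c in the frame of burner between 0 and 0.07 m and x of lump1_c in the frame of burner between -0.082 and 0.172 m and y of lump1_c in the frame of burner between -0.087 and 0.087 m and z of lump1_c in the frame of burner between 0 and 0.07 m and x of lump2_c in the frame of burner between -0.082 and 0.172 m and y of lump2_c in the frame of burner between -0.087 and 0.087 m and z of lump2_c in the frame of burner between 0 and 0.07 m and x of lump3_c in the frame of burner between -0.082 and 0.172 m and y of lump3_c in the frame of burner between -0.087 and 0.087 m and z of lump3_c in the frame of burner between 0 and 0.07 m and value of joint pot above 1.2 rad), for 0.2 s.
2. the pot is back upright, with the lumps in the pan (x of lump0_c in the frame of burner between -0.082 and 0.172 m and y of lump0_c in the frame of burner between -0.087 and 0.087 m and z of lump0_c in the frame of burner between 0 and 0.07 m and x of lump1_c in the frame of burner between -0.082 and 0.172 m and y of lump1_c in the frame of burner between -0.087 and 0.087 m and z of lump1_c in the frame of burner between 0 and 0.07 m and x of lump2_c in the frame of burner between -0.082 and 0.172 m and y of lump2_c in the frame of burner between -0.087 and 0.087 m and z of lump2_c in the frame of burner between 0 and 0.07 m and x of lump3_c in the frame of burner between -0.082 and 0.172 m and y of lump3_c in the frame of burner between -0.087 and 0.087 m and z of lump3_c in the frame of burner between 0 and 0.07 m and value of joint pot below 0.06 rad), for 0.2 s.
3. the cover plate is lifted in the fingers (height (world z) of cover_grip above 0.1 m and contact force between cover and the fingers above 1 N), for 0.2 s.
At the end, for the whole second after the job is handed in: All lumps in the pan; pot within 0.06 rad of upright; cover held still in the fingers, level within 0.1 rad, not touching the burner, underside 6 to 35 mm above the flange, screw holes within 5 mm horizontally of the threaded holes, either way round (all of step 2 and ((horizontal distance between cover_hole_a and pot_hole_a below 0.005 m and horizontal distance between cover_hole_b and pot_hole_b below 0.005 m) or (horizontal distance between cover_hole_a and pot_hole_b below 0.005 m and horizontal distance between cover_hole_b and pot_hole_a below 0.005 m)) and z of cover_grip in the frame of flange between 0.04 and 0.069 m and angle between cover_grip's own z axis and vertical below 0.1 rad and contact force between cover and burner below 0.2 N and contact force between cover and the fingers above 1 N and linear speed of cover below 0.03 m/s); the arm keeps its last pose, push and grip.
It fails at once if a bystander (bottle, bowl, candle, screwdriver, jar) is pushed more than 30 mm (distance of any of tea_bottle_c, offering_bowl_c, candle_c, screwdriver_grip, snack_jar_c from where it was at the start of the episode above 0.03 m).
It also fails if it takes over 70 s, if anything falls off the work surface, if the arm or the gripper's body presses on something with over 40 N, if the wrist force passes 120 N, or if a joint passes its speed limit or range.

## Working session

There is one attempt and no reset: what is moved stays moved. The work goes in short steps, Python scripts to look and compute and a tool call to move; the robot and the scene stay as the last step left them, time stands still between calls to the robot, and variables do not carry over. Pictures are saved under pics/ and viewed, at most 13 in all, crops included, and the job is handed in when it is done.

Besides the shell and the picture viewer there is one more tool, called after "Emit:" as name(argument=value, ...), one argument or row to a line, values as JSON. step_arm: Moves the arm, as the interface text tells. Its arguments: {"type":"object","properties":{"targets":{"type":"array"},"fingers":{"type":"number"},"newtons":{"type":"number"}},"required":["targets"]}

```bash
mkdir -p pics; ls; cat > h.py <<'E'
import numpy as np, cv2
from bench import r, vision
from scipy.spatial.transform import Rotation as R
def snap(n,f):
    s=vision.snapshot(n); cv2.imwrite('pics/'+f+'.png',s['img'])
    np.savez('pics/'+f+'.npz',mtx=s['mtx'],eye=s['eye'],att=np.array(s['attitude']),extra=str({k:v for k,v in s.items() if k!='img'}))
    return s
E
python3 - <<'E'
from h import *
for n in('scene','side'):
    s=snap(n,n+'0'); print({k:v for k,v in s.items() if k!='img'})
a=cv2.imread('pics/scene0.png');b=cv2.imread('pics/side0.png')
print(r.sense())
E
```

```text
pics
{'mtx': array([[490.46051774,   0.        , 320.10066338],
       [  0.        , 490.46051774, 202.87490414],
       [  0.        ,   0.        ,   1.        ]]), 'eye': array([ 925.91503972,  707.87898049, 1479.60523409]), 'attitude': array([ 33.88801632,  -0.78933239, 148.52419514])}
{'mtx': array([[484.42899848,   0.        , 324.12872522],
       [  0.        , 484.42899848, 197.62106966],
       [  0.        ,   0.        ,   1.        ]]), 'eye': array([ 135.62304218, 1333.98453475, 1061.62754213]), 'attitude': array([  57.09268079,    0.80714025, -167.68604285])}
{'time': 0.1, 'joint_pos': array([-7.80032787e+01,  7.51113943e+00,  8.53226025e+01,  2.98138589e-04,
        8.72629746e+01, -4.89246969e+00]), 'qd': array([-0.04288824, -0.10172978, -0.15407774,  0.06074639,  0.07605938,
        0.00941127]), 'joint_efforts': array([ 1.14229875e-03, -5.70949996e+01, -5.01942337e+01, -1.77132492e-04,
        8.07210978e-03,  2.92059769e-05]), 'tool_pos': array([ 174.24562944, -573.6586752 ,  252.3497675 ]), 'tcp_rot': array([-1.79903661e+02, -8.54524591e-03,  1.68891693e+01]), 'ft_force': array([0.23656034, 0.10417887, 0.37577344]), 'wrist_torque': array([ 0.00582718,  0.02187106, -0.0185514 ]), 'grip_force': 0.0, 'finger_gap': 85.53190573974246}
```

View pics/scene0.png

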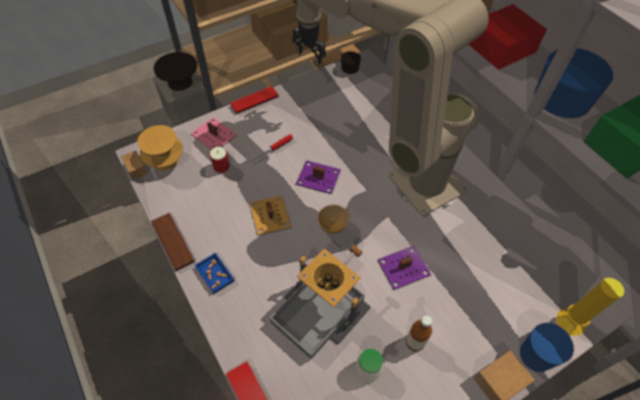

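View pics/side0.png

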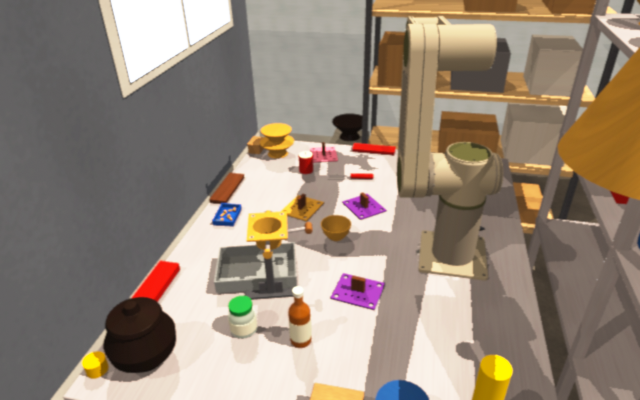

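The scene view shows the brass cover at about (270,215), the pot flange at (330,276), its grip at (356,250), and the bowl at (334,218). I'll enlarge the crop for exact corners.

```bash
python3 - <<'E'
from h import *
a=cv2.imread('pics/scene0.png')[185:335,235:385]
a=cv2.resize(a,(600,600),interpolation=cv2.INTER_CUBIC)
cv2.imwrite('pics/c0.png',a)
E
```

```text
(no output)
```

View pics/c0.png

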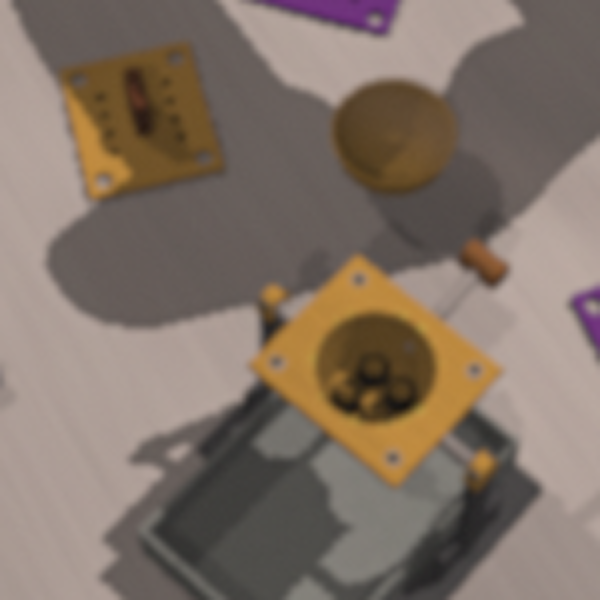

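```bash
cat >> h.py <<'E'
from scipy.optimize import least_squares
def proj(s,P):
    M=R.from_euler('xyz',s['att'],degrees=True).as_matrix()
    q=(np.atleast_2d(P)-s['eye'])@M
    q=q*[1,-1,-1]; p=q@s['mtx'].T
    return p[:,:2]/p[:,2:]
def place(x,y,yaw,P): 
    return R.from_euler('z',yaw).apply(P)+[x,y,0]
def fit(s,P,px,g):
    P=np.array(P,float)
    f=lambda v:(proj(s,place(v[0],v[1],v[2],P))-px).ravel()
    o=least_squares(f,g); return o.x,np.abs(o.fun).max()
E
python3 - <<'E'
from h import *
s=np.load('pics/scene0.npz')
c=lambda p:(np.array(p)+.5)/4-.5+[235,185]
F=[(45,55,195),(45,-55,195),(-45,55,195),(-45,-55,195)]
px=[(393,458),(277,361),(475,371),(359,279)]
for y in(0,1.5,3,4.5):
    v,e=fit(s,F,c(px),[500,0,y]);print('flange',v[:2],np.degrees(v[2])%360,e)
v,e=fit(s,F+[(-125,0,175)],c(px+[(483,262)]),v);print('flange+grip',v[:2],np.degrees(v[2])%360,e)
C=[(45,55,4),(45,-55,4),(-45,55,4),(-45,-55,4)]
pc=[(103,181),(80,80),(204,158),(179,53)]
for y in(0,3):
    v,e=fit(s,C,c(pc),[500,-200,y]);print('cover',v[:2],np.degrees(v[2])%360,e)
def pt(u,z):
    M=R.from_euler('xyz',s['att'],degrees=True).as_matrix()
    d=M@(np.linalg.inv(s['mtx'])@[*u,1]*[1,-1,-1]);return s['eye']+d*(z-s['eye'][2])/d[2]
print('bowl',pt(c((395,133)),50),'candle',pt((219,155),70),'jar',pt((371,362),100),'bottle',pt((425,322),190))
print('cover grip top',pt(c((135,75)),56),'balls',pt(c((272,296)),177),pt(c((483,465)),177))
E
```

```text
flange [571.60654913 209.53828951] 16.81502937727897 0.18786672717800457
flange [571.60654913 209.53828952] 16.815029370642435 0.18786672917212854
flange [571.60654915 209.53828955] 16.815029478463995 0.1878666861759939
flange [571.60654913 209.53828952] 16.81502937559975 0.18786672748603905
flange+grip [571.48257692 209.21428259] 17.183894937043192 0.4749099337967948
cover [ 568.99826713 -178.29822571] 343.7185585748878 1.0786099440588828
cover [ 568.9982671  -178.29822561] 343.71855766588817 1.07861006747396
bowl [400.98305845 -24.29678587  50.        ] candle [ 623.94619365 -463.08917609   70.        ] jar [583.0542333 455.9040022 100.       ] bottle [417.33075268 460.05997468 190.        ]
cover grip top [ 565.74932727 -188.46195497   56.        ] balls [602.45741952 114.46495773 177.        ] [542.3640554  306.56021222 177.        ]
```

Residuals are good for the flange; the cover will be checked from near. I'm moving first over the cover region for a wrist look.

Emit:
step_arm(
  targets=[
    [[30,33,7,0,0,0],[60,66,14,0,0,0],[90,99,20,0,0,0],[120,132,26,0,0,0],[150,165,33,0,0,0],[180,198,39,0,0,0],[210,231,46,0,0,0],[240,264,52,0,0,0],[270,297,58,0,0,0],[300,330,65,0,0,0],[330,363,72,0,0,0],[360,396,78,0,0,0]],
  ],
  fingers=-1,
)

```text
time: 1.1
tool_pos: [508.0, -206.1, 325.5]
tcp_rot: [-180.0, 0.0, 16.9]
ft_force: [0.4, 0.0, 0.3]
finger_gap: 85.2
grip_force: 0.0
```

```bash
python3 - <<'E'
from h import *
s=snap('wrist','w1');st=r.sense();print(st['time'],st['tool_pos'],st['tcp_rot'],s['eye'],s['attitude'],s['mtx'])
E
```

```text
1.15 [ 512.30332437 -200.46720584  326.66549941] [-179.89359598   -0.25391694   17.15965738] [ 571.10564058 -187.1048346   446.97078513] [-1.51395007e+01 -3.50111344e-02 -7.31049825e+01] [[357.16812837   0.         320.18811983]
 [  0.         357.16812837 204.23666791]
 [  0.           0.           1.        ]]
```

View pics/w1.png

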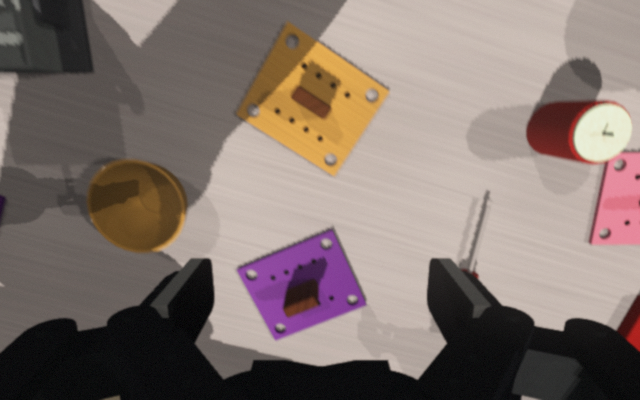

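The wrist view shows the brass cover's holes at (292,42), (372,96), (330,159), (254,111), with the bar along the long side; the bowl is at (138,205), and the purple look-alike is nearer the hand.

```bash
python3 - <<'E'
from h import *
s=np.load('pics/w1.npz')
C=[(45,55,4),(45,-55,4),(-45,55,4),(-45,-55,4)]
v,e=fit(s,C,[(330,159),(254,111),(372,96),(292,42)],[569,-178,-.28]);print(v[:2],np.degrees(v[2]),e)
P=place(*v,np.array(C)+[0,0,0]);print(proj(s,P))
st=r.sense();print(st['tool_pos'],st['tcp_rot'],r.sense()['joint_pos'])
E
```

```text
[ 573.22622589 -176.83597157] 164.5693929741836 0.6324052929915354
[[330.5942961  159.63240529]
 [253.48814368 110.71190531]
 [371.61404624  95.70937766]
 [292.31305438  42.00296373]]
[ 512.30332437 -200.46720584  326.66549941] [-179.89359598   -0.25391694   17.15965738] [-26.86923032  -1.48905921  86.95024357   0.25373899  94.43016153
  45.99071622]
```

Emit:
step_arm(
  targets=[
    [[-8,31,2,0,0,0],[-16,62,4,0,0,0],[-24,94,6,0,0,0],[-32,126,8,0,0,0],[-40,158,9,0,0,0],[-48,190,10,0,0,0],[-56,222,10,0,0,0],[-64,254,10,0,0,0],[-72,286,10,0,0,0],[-78,318,10,0,0,0],[-82,344,10,0,0,0],[-82,351,10,0,0,0]],
  ],
)

```text
time: 2.15
tool_pos: [424.0, 146.0, 335.2]
tcp_rot: [-179.9, 0.0, 17.1]
ft_force: [0.4, -0.6, -0.7]
finger_gap: 85.2
grip_force: 0.0
```

Emit:
step_arm(
  targets=[
    [[0,0,0,0,0,0],[0,0,0,0,0,0],[0,0,0,0,0,0]],
  ],
)

```text
time: 2.4
tool_pos: [425.4, 141.9, 335.3]
tcp_rot: [180.0, 0.0, 16.8]
ft_force: [0.1, -0.9, -0.6]
finger_gap: 85.4
grip_force: 0.0
```

```bash
python3 - <<'E'
from h import *
s=snap('wrist','w2');st=r.sense();print(st['time'],st['tool_pos'],st['tcp_rot'],s['eye'],s['attitude'])
E
```

```text
2.45 [425.41212148 141.81175411 335.33705078] [1.79977188e+02 2.29982873e-02 1.68080274e+01] [488.45471874 160.99013346 456.66600814] [-15.15676948  -0.07356424 -73.1513087 ]
```

View pics/w2.png

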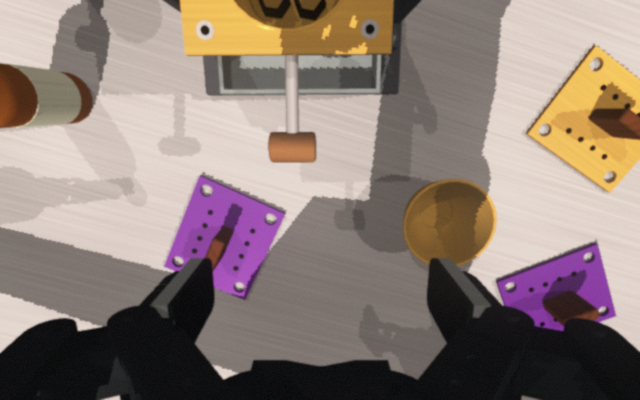

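The wrist view shows the wooden roller at (292,147), its rear flange holes at (205,30) and (370,29), with the lever going straight up; the image is squared up with the burner.

```bash
python3 - <<'E'
from h import *
s=np.load('pics/w2.npz')
v,e=fit(s,[(-45,55,195),(-45,-55,195)],[(205,30),(370,29)],[571,209,.3]);print(v[:2],np.degrees(v[2]),e)
v,e=fit(s,[(-45,55,195),(-45,-55,195),(-125,0,177)],[(205,30),(370,29),(292.5,147)],[571,209,.3]);print(v[:2],np.degrees(v[2]),e)
print('grip',place(*v,np.array([[-125,0,175]])))
E
```

```text
[573.4863189  209.54880707] 17.174774291441206 0.4280906348806184
[573.46153485 209.54157027] 17.1639807942841 0.44299063443156683
grip [[454.02852594 172.65313873 175.        ]]
```

Emit:
step_arm(
  targets=[
    [[14,15,-10,0,0,0.002],[28,31,-30,0,0,0.004],[28,31,-55,0,0,0.004],[28,31,-80,0,0,0.004],[28,31,-105,0,0,0.004],[28,31,-125,0,0,0.004],[28,31,-142,0,0,0.004],[28,31,-152,0,0,0.004],[28,31,-157,0,0,0.004],[28,31,-157,0,0,0.004],[28,31,-157,0,0,0.004]],
  ],
)

```text
time: 3.37
tool_pos: [453.7, 173.6, 179.4]
tcp_rot: [180.0, -0.1, 17.1]
ft_force: [0.2, 0.4, 0.4]
finger_gap: 85.8
grip_force: 0.0
```

Emit:
step_arm(
  targets=[
    [[0,0,0,0,0,0],[0,0,0,0,0,0],[0,0,0,0,0,0],[0,0,0,0,0,0],[0,0,0,0,0,0],[0,0,0,0,0,0],[0,0,0,0,0,0],[0,0,0,0,0,0],[0,0,0,0,0,0],[0,0,0,0,0,0]],
  ],
  fingers=1,
  newtons=35,
)

```text
time: 4.2
tool_pos: [453.8, 173.2, 179.5]
tcp_rot: [179.9, -0.1, 17.1]
ft_force: [-0.6, -4.3, 5.6]
finger_gap: 35.4
grip_force: 36.4
```

```bash
python3 - <<'E'
from h import *
a0=np.arctan2(10,-125);rr=np.hypot(10,125);yaw=np.radians(17.05)
def p(t): return np.array([rr*np.cos(a0-t)*np.cos(yaw),rr*np.cos(a0-t)*np.sin(yaw),rr*np.sin(a0-t)])
T=np.linspace(0,2.36,37)
for k in range(3):
    print([[*(int(x) if x==int(x) else x for x in np.round(p(T[12*k+i])-p(T[12*k]),0)),0,0,0] for i in range(1,13)])
E
```

```text
[[1, 0, 8, 0, 0, 0], [2, 1, 16, 0, 0, 0], [4, 1, 24, 0, 0, 0], [7, 2, 32, 0, 0, 0], [9, 3, 40, 0, 0, 0], [13, 4, 47, 0, 0, 0], [17, 5, 54, 0, 0, 0], [21, 6, 61, 0, 0, 0], [26, 8, 68, 0, 0, 0], [31, 9, 74, 0, 0, 0], [36, 11, 80, 0, 0, 0], [42, 13, 86, 0, 0, 0]]
[[6, 2, 5, 0, 0, 0], [13, 4, 10, 0, 0, 0], [19, 6, 14, 0, 0, 0], [26, 8, 18, 0, 0, 0], [34, 10, 21, 0, 0, 0], [41, 13, 24, 0, 0, 0], [49, 15, 26, 0, 0, 0], [56, 17, 28, 0, 0, 0], [64, 20, 29, 0, 0, 0], [72, 22, 30, 0, 0, 0], [80, 24, 30, 0, 0, 0], [87, 27, 29, 0, 0, 0]]
[[8, 2, -1, 0, 0, 0], [16, 5, -2, 0, 0, 0], [23, 7, -4, 0, 0, 0], [31, 9, -7, 0, 0, 0], [38, 12, -10, 0, 0, 0], [45, 14, -13, 0, 0, 0], [52, 16, -17, 0, 0, 0], [59, 18, -22, 0, 0, 0], [65, 20, -27, 0, 0, 0], [71, 22, -32, 0, 0, 0], [76, 23, -38, 0, 0, 0], [82, 25, -44, 0, 0, 0]]
```

Emit:
step_arm(
  targets=[
    [[1,0,8,0,0,0],[2,1,16,0,0,0],[4,1,24,0,0,0],[7,2,32,0,0,0],[9,3,40,0,0,0],[13,4,47,0,0,0],[17,5,54,0,0,0],[21,6,61,0,0,0],[26,8,68,0,0,0],[31,9,74,0,0,0],[36,11,80,0,0,0],[42,13,86,0,0,0]],
  ],
)

```text
time: 5.2
tool_pos: [495.1, 186.0, 263.9]
tcp_rot: [179.9, 0.1, 17.1]
ft_force: [2.3, -7.1, -10.3]
finger_gap: 35.3
grip_force: 35.9
```

Emit:
step_arm(
  targets=[
    [[6,2,5,0,0,0],[13,4,10,0,0,0],[19,6,14,0,0,0],[26,8,18,0,0,0],[34,10,21,0,0,0],[41,13,24,0,0,0],[49,15,26,0,0,0],[56,17,28,0,0,0],[64,20,29,0,0,0],[72,22,30,0,0,0],[80,24,30,0,0,0],[87,27,29,0,0,0]],
  ],
)

```text
time: 6.2
tool_pos: [582.6, 213.1, 294.4]
tcp_rot: [179.9, 0.0, 17.1]
ft_force: [-2.0, -9.8, 3.4]
finger_gap: 35.5
grip_force: 35.8
```

Emit:
step_arm(
  targets=[
    [[8,2,-1,0,0,0],[16,5,-2,0,0,0],[23,7,-4,0,0,0],[31,9,-7,0,0,0],[38,12,-10,0,0,0],[45,14,-13,0,0,0],[52,16,-17,0,0,0],[59,18,-22,0,0,0],[65,20,-27,0,0,0],[71,22,-32,0,0,0],[76,23,-38,0,0,0],[82,25,-44,0,0,0]],
  ],
)

```text
time: 7.2
tool_pos: [666.3, 238.8, 252.9]
tcp_rot: [179.9, -0.3, 17.1]
ft_force: [-0.2, -5.4, 6.7]
finger_gap: 35.0
grip_force: 39.6
```

Emit:
step_arm(
  targets=[
    [[0,0,0,0,0,0],[0,0,0,0,0,0],[0,0,0,0,0,0],[0,0,0,0,0,0],[0,0,0,0,0,0],[0,0,0,0,0,0],[0,0,0,0,0,0],[0,0,0,0,0,0],[0,0,0,0,0,0],[0,0,0,0,0,0],[0,0,0,0,0,0],[0,0,0,0,0,0]],
  ],
)

```text
time: 8.2
tool_pos: [666.5, 238.9, 252.4]
tcp_rot: [180.0, -0.4, 17.1]
ft_force: [7.4, -3.1, 3.9]
finger_gap: 35.5
grip_force: 39.9
```

```bash
python3 - <<'E'
from h import *
snap('scene','scene2');snap('side','side2')
a=cv2.imread('pics/scene2.png')[215:365,250:400]
b=cv2.imread('pics/side2.png')[190:310,200:320]
cv2.imwrite('pics/c2.png',np.hstack([cv2.resize(a,(400,400),interpolation=2),cv2.resize(b,(400,400),interpolation=2)]))
E
```

```text
(no output)
```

View pics/c2.png

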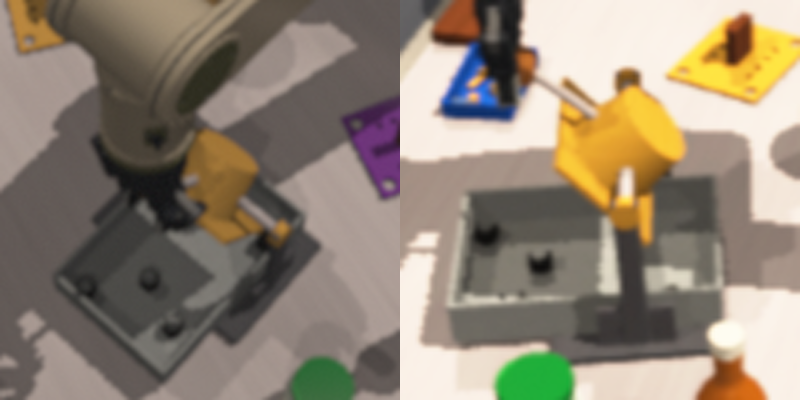

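Three lumps are clearly in the pan; the fourth isn't certain. I'll tip the last few degrees to the stop and look again.

Emit:
step_arm(
  targets=[
    [[2,1,-2,0,0,0],[4,1,-5,0,0,0],[5,1,-7,0,0,0],[5,1,-7,0,0,0],[5,1,-7,0,0,0],[5,1,-7,0,0,0]],
  ],
)

```text
time: 8.8
tool_pos: [671.7, 240.5, 246.0]
tcp_rot: [180.0, -0.4, 17.1]
ft_force: [6.1, -0.9, 5.2]
finger_gap: 35.4
grip_force: 40.9
```

```bash
python3 - <<'E'
from h import *
snap('wrist','w3');snap('side','side3');snap('scene','scene3')
a=cv2.imread('pics/w3.png')
b=cv2.imread('pics/side3.png')[235:300,210:300]
c=cv2.imread('pics/scene3.png')[280:360,265:345]
cv2.imwrite('pics/c3.png',np.vstack([cv2.resize(a[:,:],(480,300),interpolation=2),np.hstack([cv2.resize(b,(280,300),interpolation=2),cv2.resize(c,(200,300),interpolation=2)])]))
E
```

```text
(no output)
```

View pics/c3.png

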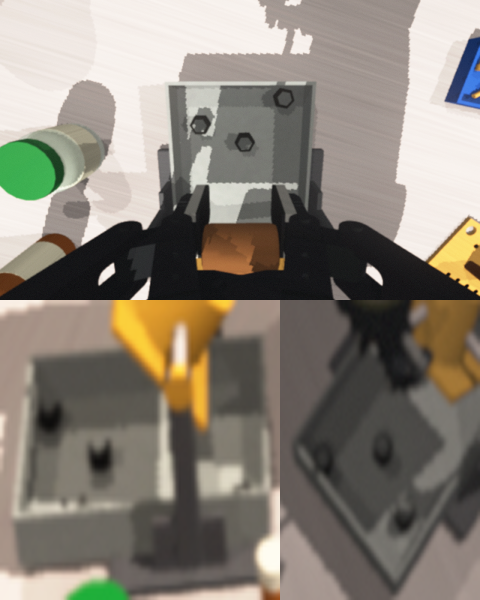

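The wrist view shows three lumps in the pan at (201,125), (244,142), (284,98). The side crop hints at a fourth behind the near wall at (242,487). I'll compare it numerically with the start picture.

```bash
python3 - <<'E'
from h import *
g=lambda f:cv2.imread(f'pics/{f}.png',0)[270:281,276:300].astype(int)
print(g('side0'));print(g('side3'))
s=np.load('pics/side0.npz')
print(proj(s,place(573,209.5,np.radians(17.05),np.array([(x,68,36) for x in(-65,-40,-20,0,20)]))))
E
```

```text
[[181 185 196 210 216 217 217 217 217 217 211 186 137 112 109 108 109 117
  144 179 203 219 229 232]
 [180 182 189 202 214 216 217 216 215 216 210 186 141 121 119 119 119 126
  146 174 196 213 224 231]
 [180 181 186 199 212 216 215 215 216 215 210 185 142 126 124 124 123 128
  147 175 198 212 223 230]
 [180 182 186 198 212 215 215 215 215 214 209 183 141 124 125 124 124 129
  150 183 207 217 227 231]
 [182 181 185 195 209 214 215 214 214 213 207 182 141 124 125 126 128 133
  155 189 210 216 224 231]
 [181 180 181 187 199 208 211 210 209 207 201 181 146 133 135 137 138 142
  159 185 204 211 221 230]
 [173 172 171 172 179 186 187 186 182 179 174 165 153 145 144 145 142 140
  149 164 181 199 219 231]
 [149 145 142 141 142 143 141 138 136 133 129 127 126 123 122 122 119 118
  121 131 156 192 218 231]
 [113 112 110 109 109 108 106 104 104 104 103 105 106 106 105 105 105 104
  105 116 150 192 218 231]
 [ 96  97  98  98  99  98  97  97  97  96 100 102 103 103 103 103 103 102
  102 112 146 189 218 231]
 [ 95  96  97  98  98  98  98  97  96  97  98 101 103 103 103 103 103 103
  102 109 138 18
[... 569 characters left out ...]
3 101 124 143 144 143
  158 177 172 140 141 155]
 [173 172 171 172 178 186 187 181 162 134 126 135 137 135 147 160 157 151
  154 162 168 176 198 212]
 [149 145 142 142 142 143 140 136 127 115 114 119 124 123 126 130 128 124
  124 131 155 189 216 229]
 [113 111 111 110 110 108 106 104 103 101 101 105 106 106 106 106 106 105
  106 115 149 192 218 231]
 [ 97  98  97  98  97  98  97  97  96  97  98 102 103 103 103 103 103 102
  103 112 145 189 218 231]
 [ 94  96  97  98  99  98  98  97  97  98  99 102 103 104 103 104 102 103
  102 109 139 183 217 231]]
[[291.1179516  277.61360723]
 [283.0641635  278.15146518]
 [276.60923677 278.582546  ]
 [270.14370737 279.01433491]
 [263.66754915 279.44683365]]
```

```bash
python3 - <<'E'
from h import *
a0=np.arctan2(10,-125);rr=np.hypot(10,125);yaw=np.radians(17.05)
def p(t): return np.array([rr*np.cos(a0-t)*np.cos(yaw),rr*np.cos(a0-t)*np.sin(yaw),rr*np.sin(a0-t)])
for T in(np.linspace(2.4,1.6,13),np.linspace(1.6,.8,13),np.linspace(.8,0,13)):
    print([[*(int(x) for x in np.round(p(T[i])-p(T[0]),0)),0,0,0] for i in range(1,13)])
E
```

```text
[[-5, -2, 6, 0, 0, 0], [-11, -3, 12, 0, 0, 0], [-17, -5, 18, 0, 0, 0], [-23, -7, 23, 0, 0, 0], [-29, -9, 28, 0, 0, 0], [-36, -11, 32, 0, 0, 0], [-43, -13, 36, 0, 0, 0], [-51, -16, 40, 0, 0, 0], [-58, -18, 42, 0, 0, 0], [-66, -20, 45, 0, 0, 0], [-74, -23, 46, 0, 0, 0], [-82, -25, 48, 0, 0, 0]]
[[-8, -2, 1, 0, 0, 0], [-16, -5, 1, 0, 0, 0], [-24, -7, 0, 0, 0, 0], [-32, -10, -1, 0, 0, 0], [-40, -12, -2, 0, 0, 0], [-47, -15, -5, 0, 0, 0], [-55, -17, -7, 0, 0, 0], [-62, -19, -10, 0, 0, 0], [-70, -21, -14, 0, 0, 0], [-76, -23, -18, 0, 0, 0], [-83, -25, -23, 0, 0, 0], [-89, -27, -28, 0, 0, 0]]
[[-6, -2, -6, 0, 0, 0], [-12, -4, -11, 0, 0, 0], [-17, -5, -18, 0, 0, 0], [-22, -7, -24, 0, 0, 0], [-26, -8, -31, 0, 0, 0], [-30, -9, -39, 0, 0, 0], [-33, -10, -46, 0, 0, 0], [-36, -11, -54, 0, 0, 0], [-39, -12, -62, 0, 0, 0], [-41, -13, -70, 0, 0, 0], [-42, -13, -78, 0, 0, 0], [-43, -13, -87, 0, 0, 0]]
```

Emit:
step_arm(
  targets=[
    [[-5,-2,6,0,0,0],[-11,-3,12,0,0,0],[-17,-5,18,0,0,0],[-23,-7,23,0,0,0],[-29,-9,28,0,0,0],[-36,-11,32,0,0,0],[-43,-13,36,0,0,0],[-51,-16,40,0,0,0],[-58,-18,42,0,0,0],[-66,-20,45,0,0,0],[-74,-23,46,0,0,0],[-82,-25,48,0,0,0]],
  ],
)

```text
time: 9.95
tool_pos: [588.6, 214.8, 291.9]
tcp_rot: [180.0, -0.3, 17.1]
ft_force: [7.3, -5.5, -7.5]
finger_gap: 35.2
grip_force: 38.9
```

```bash
python3 - <<'E'
from h import *
snap('wrist','w4');snap('side','side4');snap('scene','scene4')
a=cv2.imread('pics/w4.png')
b=cv2.imread('pics/side4.png')[215:300,210:310]
c=cv2.imread('pics/scene4.png')[240:360,265:385]
cv2.imwrite('pics/c4.png',np.vstack([np.hstack([cv2.resize(b,(400,340),interpolation=2),cv2.resize(c,(340,340),interpolation=2)]),cv2.resize(a[:390,50:640],(740,250),interpolation=2)]))
E
```

```text
(no output)
```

View pics/c4.png

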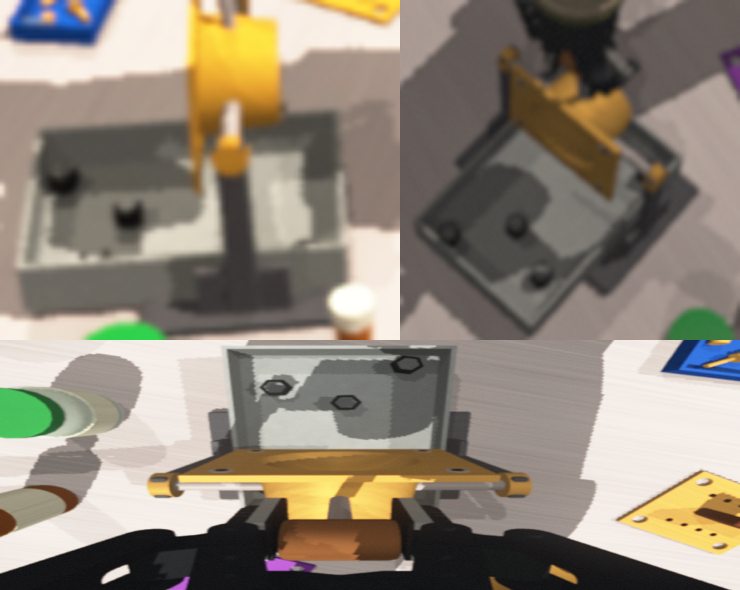

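The dark spot was a shadow: three lumps show, and the fourth is either hidden under the pot or still inside it. I'll swing upright and look into the pot.

Emit:
step_arm(
  targets=[
    [[-8,-2,1,0,0,0],[-16,-5,1,0,0,0],[-24,-7,0,0,0,0],[-32,-10,-1,0,0,0],[-40,-12,-2,0,0,0],[-47,-15,-5,0,0,0],[-55,-17,-7,0,0,0],[-62,-19,-10,0,0,0],[-70,-21,-14,0,0,0],[-76,-23,-18,0,0,0],[-83,-25,-23,0,0,0],[-89,-27,-28,0,0,0]],
  ],
)

```text
time: 11.1
tool_pos: [500.3, 187.6, 266.4]
tcp_rot: [179.9, -0.4, 17.1]
ft_force: [2.3, -6.6, 9.9]
finger_gap: 35.3
grip_force: 42.5
```

Emit:
step_arm(
  targets=[
    [[-6,-2,-6,0,0,0],[-12,-4,-11,0,0,0],[-17,-5,-18,0,0,0],[-22,-7,-24,0,0,0],[-26,-8,-31,0,0,0],[-30,-9,-39,0,0,0],[-33,-10,-46,0,0,0],[-36,-11,-54,0,0,0],[-39,-12,-62,0,0,0],[-41,-13,-70,0,0,0],[-42,-13,-78,0,0,0],[-43,-13,-87,0,0,0]],
  ],
)

```text
time: 12.1
tool_pos: [456.6, 174.1, 177.8]
tcp_rot: [179.9, -0.2, 17.1]
ft_force: [-8.4, -13.5, 70.9]
finger_gap: 35.5
grip_force: 53.7
```

Emit:
step_arm(
  targets=[
    [[0,0,0,0,0,0],[0,0,0,0,0,0],[0,0,0,0,0,0],[0,0,0,0,0,0]],
  ],
)

```text
time: 12.43
tool_pos: [456.8, 174.2, 177.8]
tcp_rot: [179.9, -0.2, 17.1]
ft_force: [-0.0, -10.5, 8.5]
finger_gap: 35.6
grip_force: 45.4
```

```bash
python3 - <<'E'
from h import *
snap('wrist','w5');snap('side','side5');snap('scene','scene5')
g=cv2.imread('pics/scene5.png');g0=cv2.imread('pics/scene0.png')
a=cv2.imread('pics/w5.png')
b=cv2.imread('pics/side5.png')[205:300,205:305]
c=g[245:345,275:375]; cv2.imwrite('pics/c5.png',np.vstack([np.hstack([cv2.resize(c,(400,400),interpolation=2),cv2.resize(b,(400,400),interpolation=2)]),cv2.resize(a[:200],(800,200))]))
E
```

```text
(no output)
```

View pics/c5.png

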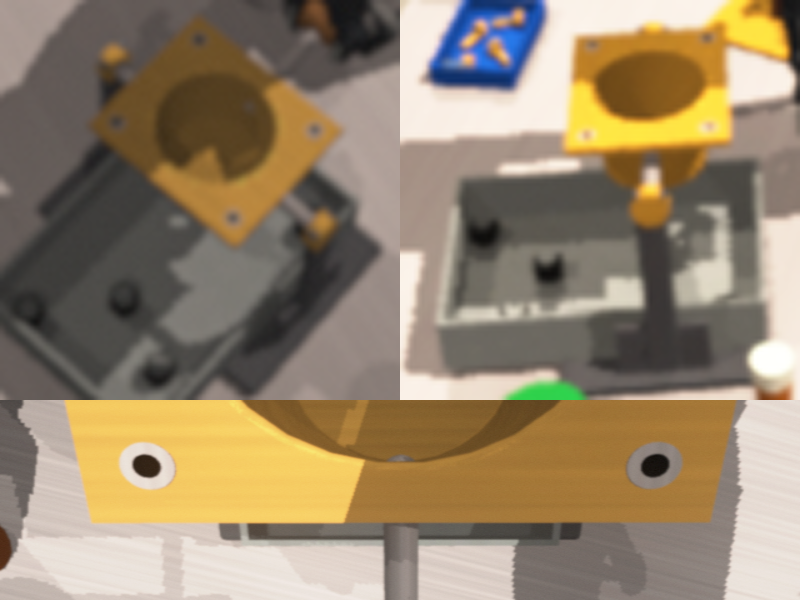

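The pot is empty and upright (TCP z back at 177.8, its stop). Three lumps are visible in the pan and the fourth lies under the pot by the post, at about (680,233) in the side crop. I'm releasing and going to the cover.

Emit:
step_arm(
  targets=[
    [[0,0,0,0,0,0],[0,0,0,0,0,0],[0,0,0,0,0,0],[0,0,0,0,0,0],[0,0,0,0,0,0],[0,0,0,0,0,0],[0,0,15,0,0,0],[0,0,40,0,0,0],[0,0,70,0,0,0],[0,0,100,0,0,0],[0,0,125,0,0,0],[0,0,140,0,0,0]],
  ],
  fingers=-1,
)

```text
time: 13.58
tool_pos: [455.9, 175.3, 319.1]
tcp_rot: [-180.0, -0.2, 17.1]
ft_force: [0.3, 0.3, 0.2]
finger_gap: 85.5
grip_force: 0.0
```

Emit:
step_arm(
  targets=[
    [[8,-33,0,0,0,0.09],[16,-66,0,0,0,0.18],[24,-99,0,0,0,0.27],[32,-132,0,0,0,0.36],[41,-166,-5,0,0,0.45],[49,-200,-10,0,0,0.54],[58,-234,-18,0,0,0.63],[66,-268,-26,0,0,0.72],[75,-302,-34,0,0,0.81],[83,-336,-42,0,0,0.9],[92,-370,-51,0,0,0.98],[100,-400,-60,0,0,1.004]],
  ],
)

```text
time: 14.58
tool_pos: [555.3, -227.2, 254.9]
tcp_rot: [180.0, 0.0, 74.9]
ft_force: [-0.1, 1.7, 0.5]
finger_gap: 85.4
grip_force: 0.0
```

Emit:
step_arm(
  targets=[
    [[1,-9,-8,0,0,0],[1,-9,-8,0,0,0],[1,-9,-8,0,0,0],[1,-9,-8,0,0,0],[1,-9,-8,0,0,0]],
  ],
)

```text
time: 15.0
tool_pos: [556.5, -232.7, 248.5]
tcp_rot: [179.9, -0.0, 74.7]
ft_force: [-0.7, 1.0, 0.2]
finger_gap: 85.2
grip_force: 0.0
```

```bash
python3 - <<'E'
from h import *
snap('wrist','w6');st=r.sense();print(st['time'],st['tool_pos'],st['tcp_rot'])
a=cv2.imread('pics/w6.png')
s=np.load('pics/w6.npz')
P=place(573,-177,np.radians(-15.4),np.array([(45,55,4),(45,-55,4),(-45,55,4),(-45,-55,4),(0,0,56)],float))
print(proj(s,P))
cv2.imwrite('pics/c6.png',a)
E
```

```text
15.05 [ 556.59252871 -232.78033791  248.6071679 ] [1.79917115e+02 3.72332301e-03 7.47269542e+01]
[[368.20965167  56.21595536]
 [364.25471614 170.29991561]
 [273.90302268  55.9851013 ]
 [277.2876523  170.14837963]
 [321.14653627 116.79093178]]
```

View pics/c6.png

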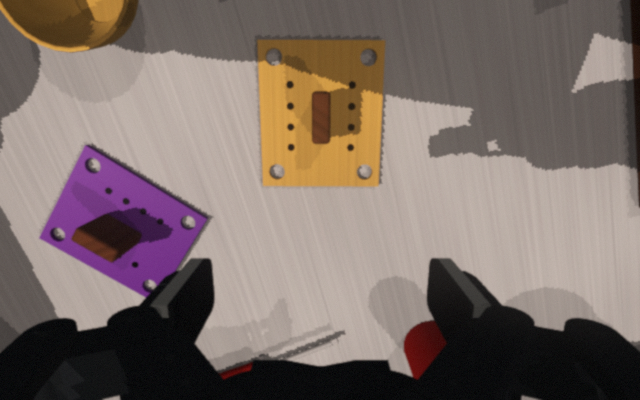

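Cover holes are at (274,57), (369,57), (365,172), (277,172), with the bar at (321,118), squared with the tool.

```bash
python3 - <<'E'
from h import *
s=np.load('pics/w6.npz')
for z in(3,6):
    v,e=fit(s,[(45,55,z),(45,-55,z),(-45,55,z),(-45,-55,z)],[(369,57),(365,172),(274,57),(277,172)],[573,-177,-.27]);print(v[:2],np.degrees(v[2]),e)
# flange again from upright wrist picture w5: rear holes
s=np.load('pics/w5.npz');print(s['eye'],s['att'])
px=[(146/1.25,65.5),(655/1.25,64.5)]
v,e=fit(s,[(-45,55,195),(-45,-55,195)],px,[573,209,.3]);print('flange',v[:2],np.degrees(v[2]),e)
E
```

```text
[ 573.00704972 -178.27335291] -15.40580983983355 0.849522922610106
[ 572.99130304 -178.27983017] -15.405735151059572 0.41755816917122957
[519.28725495 193.56603946 299.44084354] [-14.94309437  -0.17789037 -72.8991897 ]
flange [573.60932878 209.93119973] 17.25302181467166 2.9221625376601423
```

Emit:
step_arm(
  targets=[
    [[8,27,-15,0,0,0],[16,54,-40,0,0,0],[16.4,54.5,-70,0,0,0],[16.4,54.5,-100,0,0,0],[16.4,54.5,-128,0,0,0],[16.4,54.5,-154,0,0,0],[16.4,54.5,-176,0,0,0],[16.4,54.5,-193,0,0,0],[16.4,54.5,-204,0,0,0],[16.4,54.5,-210,0,0,0],[16.4,54.5,-210,0,0,0],[16.4,54.5,-210,0,0,0]],
  ],
)

```text
time: 16.05
tool_pos: [573.2, -179.5, 38.6]
tcp_rot: [179.9, 0.0, 74.7]
ft_force: [-0.7, -0.9, 0.5]
finger_gap: 85.3
grip_force: 0.0
```

Emit:
step_arm(
  targets=[
    [[0,0,0,0,0,0],[0,0,0,0,0,0],[0,0,0,0,0,0],[0,0,0,0,0,0],[0,0,0,0,0,0],[0,0,0,0,0,0],[0,0,0,0,0,0],[0,0,0,0,0,0],[0,0,0,0,0,0],[0,0,0,0,0,0],[0,0,0,0,0,0],[0,0,0,0,0,0]],
  ],
  fingers=1,
  newtons=60,
)

```text
time: 17.05
tool_pos: [572.8, -179.7, 37.9]
tcp_rot: [180.0, 0.0, 74.6]
ft_force: [-1.4, -0.3, 4.8]
finger_gap: 15.1
grip_force: 60.1
```

Emit:
step_arm(
  targets=[
    [[0,0,6,0,0,0],[0,0,18,0,0,0],[0,0,36,0,0,0],[0,0,60,0,0,0],[0,0,85,0,0,0],[0,0,112,0,0,0],[0,0,140,0,0,0],[0,0,168,0,0,0],[0,0,196,0,0,0],[0,0,220,0,0,0],[0,0,238,0,0,0],[0,0,245,0,0,0]],
  ],
)

```text
time: 18.05
tool_pos: [573.5, -179.8, 287.0]
tcp_rot: [179.7, 0.0, 74.7]
ft_force: [0.4, -1.2, -3.7]
finger_gap: 15.4
grip_force: 59.1
```

Emit:
step_arm(
  targets=[
    [[0,8,0,0,0,0.03],[0,24,0,0,0,0.07],[0,44,0,0,0,0.12],[0,66,0,0,0,0.17],[0,88,0,0,0,0.22],[0,110,0,0,0,0.27],[0,132,0,0,0,0.32],[0,154,0,0,0,0.37],[0,176,0,0,0,0.42],[0,198,0,0,0,0.47],[1,220,0,0,0,0.52],[1,242,0,0,0,0.569]],
  ],
)

```text
time: 19.05
tool_pos: [572.2, 64.1, 280.0]
tcp_rot: [-179.8, -0.1, 107.5]
ft_force: [0.9, -0.0, -4.0]
finger_gap: 15.7
grip_force: 58.9
```

Emit:
step_arm(
  targets=[
    [[0,22,0,0,0,0],[0,44,0,0,0,0],[0,66,0,0,0,0],[0,86,0,0,0,0],[0,104,0,0,0,0],[0,120,0,0,0,0],[0,132,0,0,0,0],[0,140,0,0,0,0],[0,145,0,0,0,0],[0,146,0,0,0,0],[0,146,0,0,0,0],[0,146,0,0,0,0]],
  ],
)

```text
time: 20.05
tool_pos: [573.6, 207.7, 282.4]
tcp_rot: [-180.0, 0.0, 107.2]
ft_force: [0.4, -0.7, -2.4]
finger_gap: 15.3
grip_force: 58.9
```

```bash
python3 - <<'E'
from h import *
st=r.sense();print(st['time'],st['tool_pos'],st['tcp_rot'],st['finger_gap'],st['ft_force'],st['wrist_torque'])
E
```

```text
20.05 [573.64558935 207.74933026 282.41912894] [-1.79988603e+02  2.04667063e-02  1.07214260e+02] 15.261376328104815 [ 0.43936489 -0.66673901 -2.37721996] [-0.00402283  0.0062516   0.02128582]
```

Emit:
step_arm(
  targets=[
    [[0.2,0.3,-6,0,0,0],[0.4,0.6,-13,0,0,0],[0.4,0.6,-20,0,0,0],[0.4,0.6,-25,0,0,0],[0.4,0.6,-28,0,0,0],[0.4,0.6,-29,0,0,0],[0.4,0.6,-29,0,0,0],[0.4,0.6,-29,0,0,0],[0.4,0.6,-29,0,0,0]],
  ],
)

```text
time: 20.8
tool_pos: [574.2, 209.2, 254.0]
tcp_rot: [180.0, 0.0, 107.3]
ft_force: [-0.9, -1.0, -2.8]
finger_gap: 15.2
grip_force: 59.0
```

```bash
python3 - <<'E'
from h import *
snap('wrist','w7');snap('side','side7');snap('scene','scene7');st=r.sense();print(st['time'],st['tool_pos'],st['tcp_rot'],st['ft_force'])
a=cv2.imread('pics/w7.png')[:300,150:490]
b=cv2.imread('pics/side7.png')[185:285,215:315]
c=cv2.imread('pics/scene7.png')[235:325,285:375]
cv2.imwrite('pics/c7.png',np.vstack([np.hstack([cv2.resize(a,(440,300)),np.zeros((300,360,3),np.uint8)]),np.hstack([cv2.resize(b,(300,300),interpolation=2),cv2.resize(c,(300,300),interpolation=2),np.zeros((300,200,3),np.uint8)])]) if 0 else np.hstack([cv2.resize(a,(480,424)),np.vstack([cv2.resize(b,(212,212),interpolation=2),cv2.resize(c,(212,212),interpolation=2)])]))
E
```

```text
20.95 [574.12095913 209.1514788  253.94013188] [1.79961499e+02 9.86433583e-04 1.07249508e+02] [ 0.96059909 -0.0298514  -3.43295376]
```

View pics/c7.png

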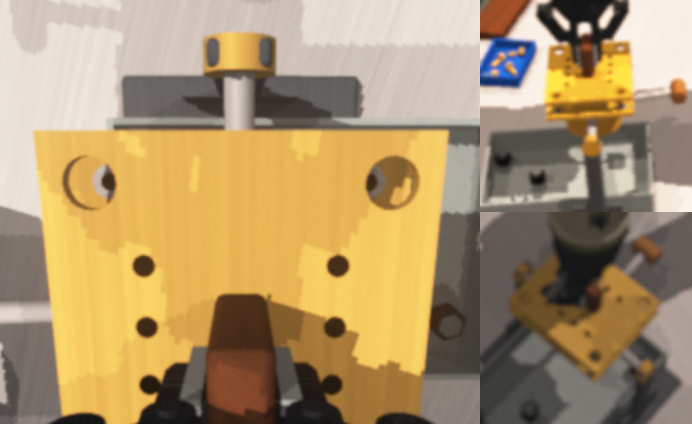

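The wrist view shows the threaded holes through the cover's holes symmetrically: cover holes at (90,182), (392,182), threaded dots at about (109,182), (372,182). I'm back-projecting both at their heights.

```bash
python3 - <<'E'
from h import *
s=np.load('pics/w7.npz')
M=R.from_euler('xyz',s['att'],degrees=True).as_matrix()
def pt(u,z):
    u=np.array(u)/(480/340)+[150,0]; d=M@(np.linalg.inv(s['mtx'])@[*u,1]*[1,-1,-1]);return s['eye']+d*(z-s['eye'][2])/d[2]
zt=254-38+6
for a,b in(((90,182),(109,182)),((392,182),(372,182))):
    p,q=pt(a,zt),pt(b,195);print(p,q,(p-q)[:2])
print(np.linalg.norm(pt((90,182),zt)-pt((392,182),zt)),np.linalg.norm(pt((109,182),195)-pt((372,182),195)))
v=np.radians(107.2)
print('predicted cover hole', place(573.5,210.5,np.radians(17.2),np.array([(45,55,0),(-45,55,0)])), s['eye'])
E
```

```text
[514.412195   250.35078526 222.        ] [513.7254193  248.52239479 195.        ] [0.6867757  1.82839047]
[600.43937979 277.06161877 222.        ] [601.82432153 275.87648194 195.        ] [-1.38494174  1.18513683]
90.0785498834601 92.24783280829377
predicted cover hole [[600.22358354 276.34717217   0.        ]
 [514.24853095 249.73344766   0.        ]] [554.47118632 271.96872042 375.45764029]
```

The cover is about 1.4 mm too far in +y; nudging it, letting it settle, then handing in.

Emit:
step_arm(
  targets=[
    [[0,-0.6,0,0,0,0],[0.2,-1.2,-1,0,0,0],[0.2,-1.2,-1,0,0,0],[0.2,-1.2,-1,0,0,0],[0.2,-1.2,-1,0,0,0],[0.2,-1.2,-1,0,0,0],[0.2,-1.2,-1,0,0,0],[0.2,-1.2,-1,0,0,0],[0.2,-1.2,-1,0,0,0],[0.2,-1.2,-1,0,0,0]],
  ],
)

```text
time: 21.78
tool_pos: [574.1, 207.9, 252.5]
tcp_rot: [-180.0, -0.0, 107.2]
ft_force: [-1.0, 0.1, -4.4]
finger_gap: 15.6
grip_force: 59.0
```

```bash
python3 - <<'E'
from h import *
st=r.sense();print(st['time'],st['tool_pos'],st['tcp_rot'],st['grip_force'])
print(r.hand_in())
E
```

```text
21.7833 [574.13888922 207.89814747 252.50370537] [-1.79998655e+02 -2.85916801e-04  1.07248571e+02] 59.00222182273865
the job is handed in; nothing more can be done
None
```

I emptied the pot, swung it back upright, and handed in with the cover held level about 20 mm above the flange, holes lined up to about 1–2 mm by my estimate; I saw only three lumps clearly in the pan and took the fourth to be under the pot, and no verdict came back.

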